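# Hang the pigment pail on the spring scale

### The arm

A 7-joint arm with a two-finger parallel gripper is mounted at the origin on the work surface. World frame = base frame: x ahead of the robot, y to its left, z up, the work surface at z = 0. Lengths are in m, angles in rad, forces in N, time in s.
With the tool pointing down it reaches from about 0.425 to 0.825 m from the base axis. Payload 3.6 kg.
Tool frame: the origin (TCP) lies where the fingers leave the gripper's body, on its centre line; the fingertips stand 73 mm ahead of it and the grasp point (between the pads) lies 54 mm ahead of it; z points along the fingers, y is the line along which they close (so a half turn about z gives the same grasp; the last joint's range is limited). The gripper opens to 85 mm and grips with 20 to 120 N. Pads are 22 mm wide; open, the fingers measure 114 mm over their backs; the gripper's body (76 mm by 85 mm) begins 54 mm behind the grasp point. The pads swing forward as they close: fully open they stand 13 mm farther back than shut.
Start: joints at [1.151, 0.615, -0.013, 1.423, 0.008, 1.103, -0.04], TCP at [0.249, -0.6, 0.304] pointing down, gripper open.
Joint ranges: [-3.12, 3.12], [-0.3, 2.06], [-1.34, 1.32], [0.26, 2.42], [-1.36, 4.5], [0.01, 1.98], [-2.84, 2.84]. Speed limits (rad/s): [2.79, 2.79, 3.14, 3.14, 3.14, 3.14, 3.14].

### API

Orientations are given as a unit quaternion [x, y, z, w].
In Python, from station import arm, snapshot, camera_info, ticket gives the robot as it stands. Calls block until the motion is done:
- arm.movep(position, orientation): joint-space move of the TCP to a pose.
- arm.line_to(position, velocity=0.15, ori=None): straight line of the TCP; ori=None keeps the orientation; velocity is the mean speed in m/s.
- arm.move_j(angles): joint-space move.
- arm.move_gripper(opening, effort=None): opening from 0.0 (shut) to 1.0 (fully open); effort is the grip in N (None keeps the last); returns when the fingers have stopped.
- arm.pause(seconds).
- arm.ik(position, orientation): joint angles nearest the present ones, or None.
- snapshot(name): name is "side" or "top" or "wrist"; returns the picture (480x640x3 uint8, blue, green, red); there is no depth.
- camera_info(name): a dict with "fx", "fy", "cx", "cy" (pixels), "dist_coeffs" ([k1, k2, p1, p2, k3] as OpenCV has them; the pictures are not rectified), "R" (3x3) and "t" (3): a world point X has camera coordinates R X + t; the wrist camera has in their place "T_tool_cam" (4x4, takes a point from camera to tool coordinates, whose origin is the TCP and whose axes are the flange's). Camera axes: x right, y down, z forward; pixel columns grow to the right and rows downward; lengths in m; the calibration is good to about 2 mm. A picture is of the moment at which its call begins: read the wrist's pose just before it. camera_info takes no time and is no camera call.
A pose or a line that the arm cannot do raises arm.MotionError and nothing moves.
- ticket.finish_job(): hands the job in; it is judged then, once.
Readings, each from a call of its own:
- arm.read_time(): time.
- arm.read_joint_positions(): joint angles.
- arm.read_dq(): joint speeds.
- arm.read_effort(): joint torques, N m.
- arm.read_tool_pos(): TCP position.
- arm.read_eef_rot(): TCP orientation.
- arm.read_ft_force(): force on the tool from outside, world axes, zero at the start.
- arm.read_wrist_torque(): the same for the moment, N m.
- arm.read_opening(): opening from 0.0 (shut) to 1.0 (fully open).
- arm.read_finger_force(): force on a finger pad.
Only numpy, scipy, OpenCV 4.12 (cv2) and the standard library are available. Lean on these libraries where they do the work, as an engineer would, in place of code of your own. Each camera call takes 0.05 s, during which the arm holds its last target. There are 200 camera calls.

### The job

Weigh the small lidded pigment pail: pick it up by the wooden block above its wire bail, thread the bail over the hook of the spring scale and lower it very slowly, letting the sprung hook take the weight little by little. Let go only when the hook carries all of it, so that the hook hardly stirs, neither dropping nor springing back, never force the hook down to its bottom stop, and finish with the pail hanging upright, free and quite still. Leave the jar, the paint tube and the white tub where they are.

Things in the scene. Friction and masses are not known exactly. Their poses are not given: they have to be found in the camera images.
- pail: Bare-metal lidded pail, 78 mm across, 60 mm high to its flat lid, loose, upright, 0.3 to 0.8 kg (unknown contents). Origin: centre of its underside; z up. A stiff wire bail (6 mm wire, does not fold) stands in its y-z plane: legs at y = -36 and +36 mm, straight top bar along y. 55 mm are free between lid and bar. The centre of mass is on the axis, well below the bar.
- pail_bar (a point): Middle of the bail's top bar, on its centre line, 118 mm above the pail's underside; the bar is straight from y = -24 to +24 mm. Axes as the pail's.
- pail_grip (a point): Point in the wooden grip block that an 8 mm stem carries above the middle of the bar. Block: 24 x 24 mm (sides along the pail's x and y), 36 mm tall, 144 to 180 mm above the pail's underside. This point is at 168 mm, 50 mm above the bar: with the middle of the finger pads here, their tips clear the hook. Axes as the pail's.
- scale: Spring scale, fixed to the table: dark base plate 160 x 160 x 14 mm, column 26 x 30 mm centred 33 mm to +x of the origin, its cap's top 314 mm up, white graduated plate. Origin: centre of the base's underside; z up; its -x side faces the robot, turned up to 0.35 rad. The hook reaches out from the column along the scale's -x and slides straight up and down.
- hook_seat (a point): Where the bar's centre rests in the V of the 10 mm wire hook; moves with it; axes as the scale's. Hook up: 220 mm above the table, 140 mm to -x of the scale's origin. Hook tip: 20 mm to -x, top 15.7 mm above this point. Behind (from 20 mm to +x) the arm's top is 11.7 mm above it. Hook underside 16.3 mm below. The bar goes in over the tip and lies across the hook (along y).
- hook (a joint): How far the hook has dipped, m: 0 = up, unloaded; bottom stop at 0.085. Spring 110 N/m plus about 0.3 N preload, lightly damped: it bounces for a few seconds if let go out of balance. 0.3 to 0.8 kg make it dip some 24 to 69 mm.
- jar: Glass jar with black cap, 60 mm across, 85 mm high, bystander. Origin: centre of its underside.
- tube: White paint tube lying down, about 120 mm long (along its x) and 27 mm thick, bystander. Origin: under its middle.
- tub: White open plastic tub, 90 x 70 x 40 mm, bystander. Origin: centre of its underside.
There are look-alikes about, which are no part of the job. There is more than one size of the pail; the one meant has the size given above.

How it is judged:
On the way, in this order (a step that is already met when the one before it is completed fails the run):
1. the pail is lifted clear of the table (height (world z) of pail above 0.04 m), for 0.2 s.
2. its bar lies in the hook and the hook has begun to dip under it (distance between pail_bar and hook_seat below 0.014 m and value of joint hook above 0.012 m), for 0.2 s.
At the end, for the whole second after the job is handed in: The pail hangs from the hook alone: bar within 14 mm of the hook seat, hook dipped over 12 mm and loaded over 1.5 N by the pail, hook slower than 8 mm/s, pail slower than 30 mm/s, over 15 mm clear of the table, upright within 0.2 rad (all of step 2 and velocity of joint hook between -0.008 and 0.008 m/s and contact force between pail and scale above 1.5 N and angle between pail's own z axis and vertical below 0.2 rad and height (world z) of pail above 0.015 m and linear speed of pail below 0.03 m/s); the robot touches nothing.
It fails at once if the hook moves faster than 100 mm/s (velocity of joint hook above 0.1 m/s or velocity of joint hook below -0.1 m/s).
It fails at once if hook and pail drop or spring back faster than 50 mm/s once the fingers have let go of it (contact force between the fingers and pail below 0.1 N and contact force between pail and scale above 0.5 N and linear speed of pail above 0.05 m/s and (velocity of joint hook above 0.05 m/s or velocity of joint hook below -0.05 m/s)).
It fails at once if the hook is forced down to within 4 mm of its bottom stop (dip over 81 mm) (value of joint hook above 0.081 m).
It fails at once if the jar, the tube or the tub is moved by more than 20 mm (distance of any of jar, tube, tub from where it was at the start of the episode above 0.02 m).
It also fails if it takes over 72 s, if anything falls off the work surface, if the arm or the gripper's body presses on something with over 40 N, if the wrist force passes 120 N, or if a joint passes its speed limit or range.

## Working session

There is one attempt and no reset: what is moved stays moved. The work goes in short steps, each a Python script; the robot and the scene stay as the last script left them, time stands still between calls to the robot, and variables do not carry over. Pictures are saved under pics/ and viewed, at most 10 in all, crops included, and the job is handed in when it is done.

```bash
mkdir -p pics; ls
python3 - <<'E'
from station import arm, snapshot, camera_info
import cv2
for n in ["side","top"]:
    cv2.imwrite(f"pics/{n}0.png",snapshot(n)); print(n,camera_info(n))
print(camera_info("wrist")); print(arm.read_time(),arm.read_tool_pos(),arm.read_eef_rot(),arm.read_ft_force())
E
```

```text
pics
side {'fx': 504.2418563227058, 'fy': 504.2418563227058, 'cx': 318.03058570206446, 'cy': 237.79719565394026, 'dist_coeffs': array([-0.04338363,  0.        ,  0.        ,  0.        ,  0.        ]), 'R': array([[-0.91582015, -0.40150552, -0.00817095],
       [-0.23684263,  0.55643757, -0.79641873],
       [ 0.32431314, -0.72744109, -0.60469037]]), 't': array([0.4772634 , 0.26343219, 0.8313726 ])}
top {'fx': 587.7643733005315, 'fy': 587.7643733005315, 'cx': 317.6811918456741, 'cy': 231.8513898789862, 'dist_coeffs': array([-0.10099872,  0.        ,  0.        ,  0.        ,  0.        ]), 'R': array([[ 0.01666222, -0.99970609, -0.01760997],
       [-0.99578583, -0.01500318, -0.0904737 ],
       [ 0.0901829 ,  0.01904325, -0.99574314]]), 't': array([-0.02150298,  0.55828281,  1.47321492])}
{'fx': 360.2310430284157, 'fy': 360.2310430284157, 'cx': 320.183644875568, 'cy': 244.07503018106868, 'dist_coeffs': array([-0.00079841,  0.        ,  0.        ,  0.        ,  0.        ]), 'T_tool_cam': array([[-4.19049230e-05, -9.55604578e-01, -2.94652149e-01,
         7.39919540e-02],
       [ 9.99999561e-01, -3.15821736e-04,  8.82042749e-04,
        -1.43959943e-04],
       [-9.35941642e-04, -2.94651983e-01,  9.55604172e-01,
        -6.99144236e-02],
       [ 0.00000000e+00,  0.00000000e+00,  0.00000000e+00,
         1.00000000e+00]])}
0.1 [ 0.24919973 -0.59975192  0.30281167] [ 9.80677878e-01  1.95625722e-01 -2.44507653e-04 -1.19064138e-03] [-0.1214684  -0.38073228  0.19204623]
```

View pics/side0.png

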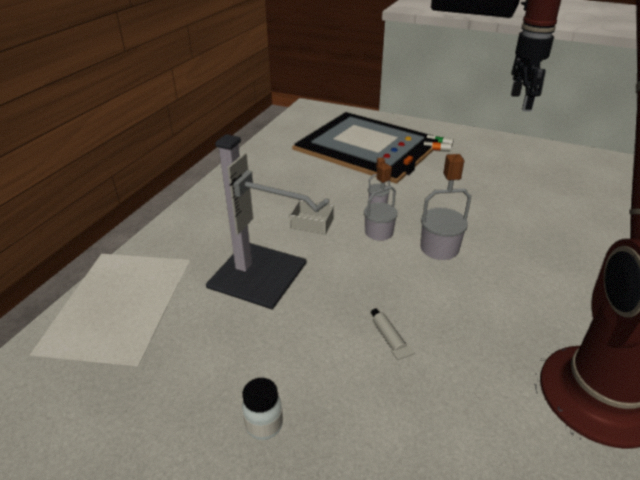

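View pics/top0.png

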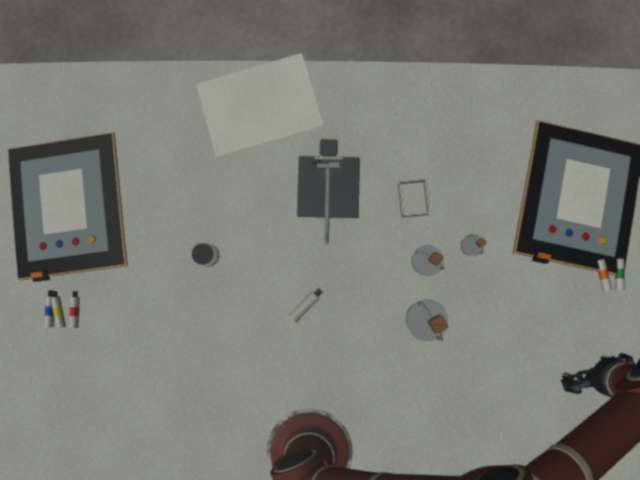

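The side view shows pails at (442,232) and (380,222), the hook tip near (325,204), the tub at (312,218), the tube at (390,333) and the jar at (262,407). The top view shows three pails: large (427,320), middle (427,260), about 32 px wide which is roughly 78 mm, and small (471,244). The hook tip is at (327,241). I'll enlarge the middle pail and the hook next.

Run:
```python
import cv2, numpy as np
t=cv2.imread("pics/top0.png"); s=cv2.imread("pics/side0.png")
def crop(im,x,y,w,h,k): 
    c=cv2.resize(im[y:y+h,x:x+w],None,fx=k,fy=k,interpolation=cv2.INTER_CUBIC)
    return cv2.convertScaleAbs(c,alpha=1.4)
a=crop(t,400,225,100,75,4); b=crop(s,355,150,100,75,4)
c=crop(t,280,130,100,125,4)[:,:400]; c=cv2.resize(c,(400,500)) ; d=crop(s,220,130,120,75,4)[:,:480]
cv=np.zeros((600,800,3),np.uint8); cv[:300,:400]=a; cv[300:,:400]=b
cv[:300,400:]=crop(t,280,130,100,75+50,4)[200:500][:, :400]; cv[300:,400:]=crop(s,235,155,100,75,4)
cv2.imwrite("pics/c1.png",cv)
```

```text
(no output)
```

View pics/c1.png

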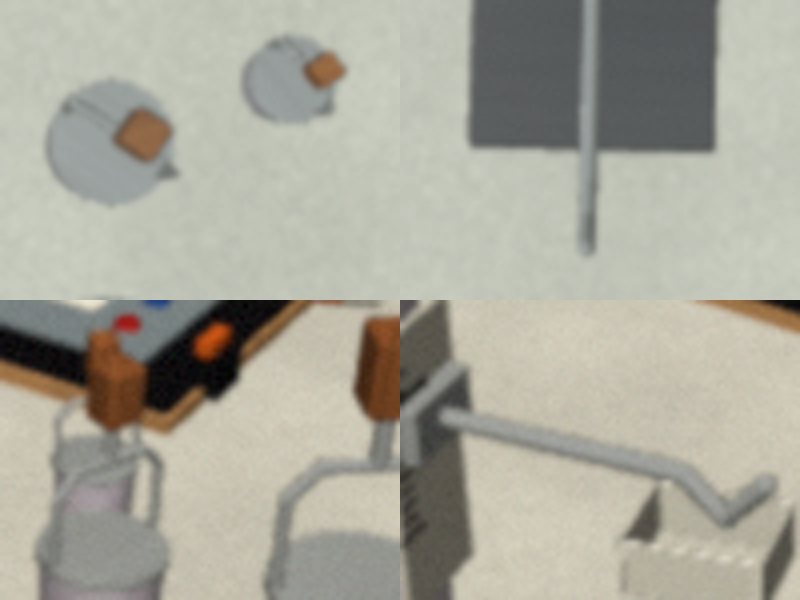

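Crops: the middle pail's lid is centred at top (427.5,260.2) and side (381,212). Its block top is at top (436.3,258) and side (384.2,165.5), and the bail feet are at top (417.5,251) and (443,268). The hook's V is at side (316.2,208.8), its tip at top (326.8,242) and side (327.2,200.5).

```bash
cat > h.py <<'E'
import cv2, numpy as np
from scipy.spatial.transform import Rotation as Ro
from station import arm, snapshot, camera_info, ticket
def ray(ci,px,pose=None):
    K=np.array([[ci['fx'],0,ci['cx']],[0,ci['fy'],ci['cy']],[0,0,1]])
    p=cv2.undistortPoints(np.array([[px]],float),K,ci['dist_coeffs'])[0,0]
    d=np.array([*p,1.])
    if 'R' in ci: o=-ci['R'].T@ci['t']; d=ci['R'].T@d
    else:
        T=np.eye(4);T[:3,:3]=Ro.from_quat(pose[1]).as_matrix();T[:3,3]=pose[0];T=T@ci['T_tool_cam']
        o=T[:3,3]; d=T[:3,:3]@d
    return o,d/np.linalg.norm(d)
def tri(rays):
    A=[np.eye(3)-np.outer(d,d) for o,d in rays]
    X=np.linalg.solve(sum(A),sum(a@o for a,(o,d) in zip(A,rays)))
    return X,[1e3*np.linalg.norm(a@(X-o)) for a,(o,d) in zip(A,rays)]
def atz(r,z): return r[0]+r[1]*(z-r[0][2])/r[1][2]
def down(yaw):  # tool z down; tool y (closing) at yaw+90deg... tool x at angle yaw
    c,s=np.cos(yaw),np.sin(yaw)
    return Ro.from_matrix(np.array([[c,s,0],[s,-c,0],[0,0,-1]])).as_quat()
E
python3 - <<'E'
from h import *
np.set_printoptions(precision=4,suppress=True)
T,S=camera_info("top"),camera_info("side")
for n,a,b in [("lid",(427.5,260.2),(381,212)),("block",(436.3,258),(384.2,165.5)),("hooktip",(326.8,242),(327.2,200.5))]:
    print(n,*tri([ray(T,a),ray(S,b)]))
print("lid@.06",atz(ray(T,(427.5,260.2)),.06),"blk@.18",atz(ray(T,(436.3,258)),.18))
print("lid diam", atz(ray(T,(411.5,260)),.06)-atz(ray(T,(443.5,260)),.06))
print("bail", atz(ray(T,(417.5,251)),.10),atz(ray(T,(443,268)),.10))
print("V side@.209",atz(ray(S,(316.2,208.8)),.209),"arm top@.222",atz(ray(T,(327.5,180)),.222),atz(ray(T,(326.7,240)),.222))
for p in [(297.5,216.5),(358.7,217.5),(300,157),(359.5,158)]: print("base",atz(ray(T,p),.014))
print(arm.read_tool_pos(),Ro.from_quat(arm.read_eef_rot()).as_matrix())
for u in [(205,254),(307,304),(413,198)]: print("byst",atz(ray(T,u),.03))
E
```

```text
lid [ 0.4884 -0.287   0.0598] [np.float64(0.5444706931939144), np.float64(0.544470693194051)]
block [ 0.4888 -0.2864  0.1816] [np.float64(0.060508704199709225), np.float64(0.06050870419971065)]
hooktip [ 0.5177 -0.037   0.2332] [np.float64(0.008962239060480087), np.float64(0.008962239060395553)]
lid@.06 [ 0.4889 -0.2868  0.06  ] blk@.18 [ 0.4888 -0.2867  0.18  ]
lid diam [-0.0011  0.0797  0.    ]
bail [ 0.509  -0.2558  0.1   ] [ 0.4688 -0.3177  0.1   ]
V side@.209 [ 0.5397 -0.0384  0.209 ] arm top@.222 [ 0.6572 -0.0364  0.222 ] [ 0.5229 -0.0366  0.222 ]
base [0.5985 0.0402 0.014 ]
base [ 0.5982 -0.1173  0.014 ]
base [0.7546 0.0369 0.014 ]
base [ 0.754 -0.118  0.014]
[ 0.2492 -0.5998  0.3028] [[ 0.9235  0.3837 -0.0009]
 [ 0.3837 -0.9235  0.0022]
 [-0.     -0.0024 -1.    ]]
byst [0.4971 0.2737 0.03  ]
byst [0.3753 0.0111 0.03  ]
byst [ 0.6486 -0.2548  0.03  ]
```

Both views agree to under 1 mm. The pail is at (0.489,-0.287) with its block top at 0.181, a lid 79 mm wide and the bail at about 57°. The hook seat is near (0.538,-0.0375) with yaw about 0. I'll move above the pail, check with the wrist camera, and check the IK.

Run:
```python
from h import *
np.set_printoptions(precision=4,suppress=True)
yaw=np.deg2rad(-33); P=np.array([.4888,-.2866])
for p,y in [((*P,.222),yaw),((.44,-.0375,.354),0),((.538,-.0375,.354),0),((.538,-.0375,.25),0)]:
    print(arm.ik(p,down(y)))
arm.movep([*P,.36],down(yaw)); arm.move_gripper(.65); arm.pause(.3)
print(arm.read_time(),arm.read_tool_pos(),arm.read_ft_force())
pose=(arm.read_tool_pos(),arm.read_eef_rot()); cv2.imwrite("pics/w1.png",snapshot("wrist"))
np.savez("w1.npz",p=pose[0],q=pose[1])
```

```text
[ 0.3593  0.5858  0.2065  1.7737 -0.159   0.7983 -1.5031]
[ 0.1896  0.2425 -0.1941  1.9068  0.0551  0.9974 -1.5996]
[ 0.1187  0.3968 -0.1305  1.6679  0.0571  1.0806 -1.5995]
[ 0.0484  0.5057 -0.0288  1.8144  0.019   0.8217 -1.5606]
2.2833 [ 0.4888 -0.2866  0.36  ] [ 0.5101  0.06   -0.7308]
```

View pics/w1.png

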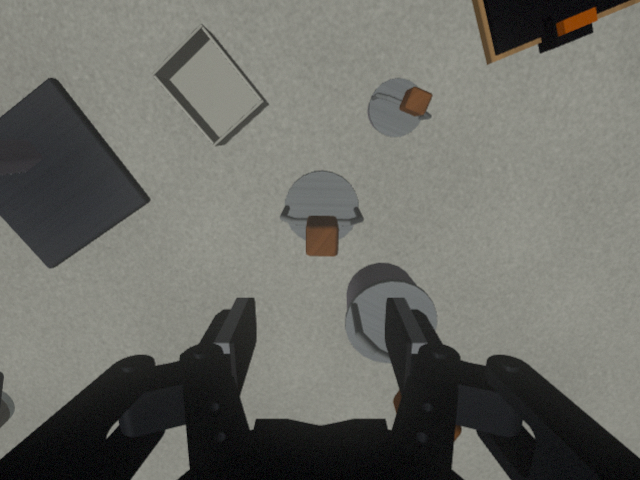

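The block sits centred between the fingers at (322,236), with the bail feet at (286,213) and (360,216), so yaw is right to about 2°. The large pail is clear of the fingers. I'll descend, grip and lift.

Run:
```python
from h import *
np.set_printoptions(precision=4,suppress=True)
P=[.4888,-.2866]
arm.line_to([*P,.225],velocity=.12)
arm.pause(.4); f0=arm.read_ft_force()
arm.move_gripper(0,effort=60); print("open",arm.read_opening(),arm.read_finger_force())
arm.line_to([*P,.245],velocity=.04); arm.line_to([*P,.357],velocity=.1); arm.pause(.5)
F=np.mean([arm.read_ft_force() for _ in range(10)],0)
print(f0,F,F-f0,arm.read_opening(),arm.read_time(),arm.read_tool_pos())
arm.movep([.44,-.0375,.357],down(0)); arm.pause(.6)
F=arm.read_ft_force(); print(F,arm.read_tool_pos(),arm.read_time())
for n in ["side","top"]: cv2.imwrite(f"pics/{n}2.png",snapshot(n))
s=cv2.imread("pics/side2.png");t=cv2.imread("pics/top2.png")
c=np.zeros((600,800,3),np.uint8)
k=lambda im,x,y:cv2.convertScaleAbs(cv2.resize(im[y:y+150,x:x+100],(400,600),interpolation=cv2.INTER_CUBIC),alpha=1.3)
c[:,:400]=k(s,295,120);c[:,400:]=k(t,280,200);cv2.imwrite("pics/c2.png",c)
```

```text
open 0.2695082401204579 59.9196195602417
[ 0.2475 -0.2391  0.0787] [-0.4086  0.1778 -5.4496] [-0.6561  0.4169 -5.5283] 0.2721229306075907 6.8083 [ 0.4888 -0.2866  0.3569]
[-0.2558 -0.0656 -5.9448] [ 0.44   -0.0376  0.357 ] 8.4083
```

View pics/c2.png

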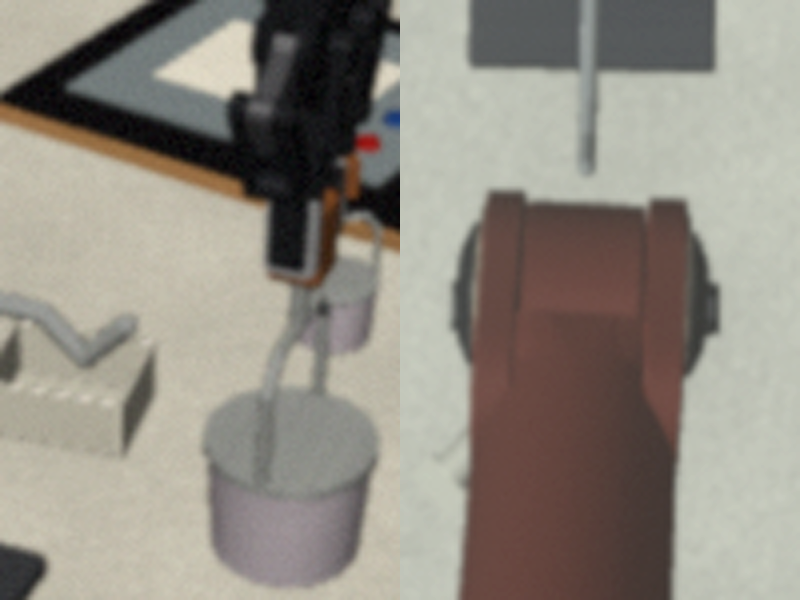

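The side crop shows the pail held upright. Its lid is centred at side (367.5,230), the stem and bar junction at about (370.5,199), and the hook's V at (316,209). The weight is about 5.6 N. I'll compare the predicted pixels, then thread over the hook.

Run:
```python
from h import *
np.set_printoptions(precision=4,suppress=True)
S=camera_info("side")
print("lid at z.192",atz(ray(S,(367.5,230)),.192),"bar .250",atz(ray(S,(370.5,199)),.25))
K=np.array([[S['fx'],0,S['cx']],[0,S['fy'],S['cy']],[0,0,1]])
pr=lambda X:cv2.projectPoints(np.array([X],float),cv2.Rodrigues(S['R'])[0],S['t'],K,S['dist_coeffs'])[0].ravel()
print("pred lid,bar",pr([.44,-.0375,.192]),pr([.44,-.0375,.25]))
arm.line_to([.538,-.0375,.357],velocity=.06); arm.pause(.4)
print(arm.read_ft_force(),arm.read_time())
for n in ["side","wrist"]: cv2.imwrite(f"pics/{n}3.png",snapshot(n))
s=cv2.imread("pics/side3.png");t=cv2.imread("pics/wrist3.png")
c=np.zeros((600,800,3),np.uint8)
c[:,:400]=cv2.convertScaleAbs(cv2.resize(s[130:280,260:360],(400,600),interpolation=cv2.INTER_CUBIC),alpha=1.3)
c[:300,400:]=cv2.resize(t,(400,300));cv2.imwrite("pics/c3.png",c)
```

```text
lid at z.192 [ 0.4404 -0.0358  0.192 ] bar .250 [ 0.4417 -0.0462  0.25  ]
pred lid,bar [368.0143 229.5089] [369.7829 201.7909]
[ 0.864  -0.0165 -5.7218] 10.6917
```

View pics/c3.png

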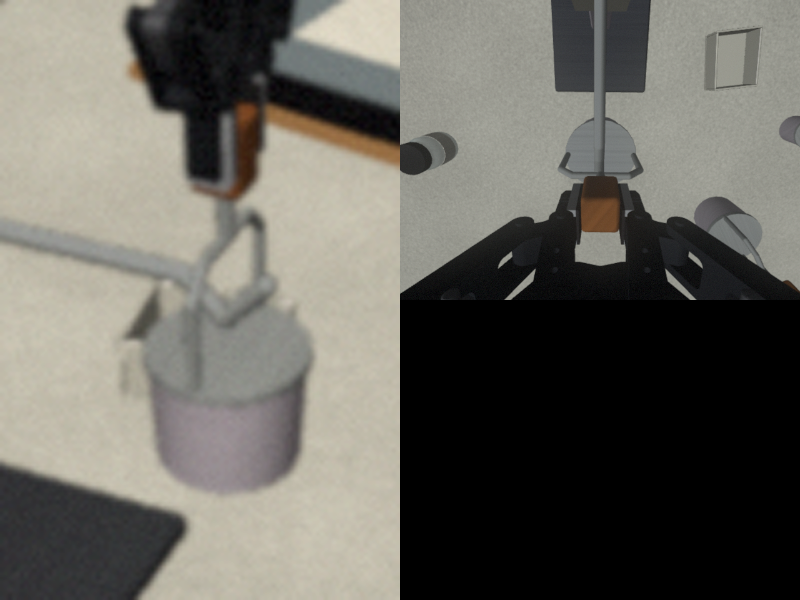

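The side crop shows the hook inside the bail with the bar above the V at about (228,318). In the wrist view the arm is centred between the bail legs. I'll lower slowly and log the force.

```bash
cat >> h.py <<'E'
def F(n=12):
    v=[]
    for _ in range(n): v.append(arm.read_ft_force()); arm.pause(.02)
    return np.mean(v,0),np.std(v,0)
E
python3 - <<'E'
from h import *
np.set_printoptions(precision=3,suppress=True)
print("hang",*F(20))
arm.line_to([.538,-.0375,.332],velocity=.02)
for z in [.326,.320,.314,.308,.302,.296,.290]:
    arm.line_to([.538,-.0375,z],velocity=.012); arm.pause(.15); print(z,*F(8),arm.read_wrist_torque())
print(arm.read_time())
cv2.imwrite("pics/s4.png",snapshot("side"))
E
```

```text
hang [ 0.009  0.088 -5.652] [0.647 0.484 0.475]
0.326 [ 0.097 -0.12  -5.393] [0.357 0.449 0.445] [-0.062 -0.09  -0.012]
0.32 [ 0.771  0.245 -4.842] [0.542 0.272 0.36 ] [-0.005 -0.213 -0.008]
0.314 [ 0.909 -0.249 -3.515] [0.197 0.279 0.402] [ 0.031 -0.287 -0.018]
0.308 [ 1.116 -0.239 -3.681] [0.426 0.383 0.611] [ 0.001 -0.268  0.007]
0.302 [ 1.426 -0.233 -2.415] [0.562 0.442 0.74 ] [ 0.009 -0.337  0.067]
0.296 [ 1.852  0.065 -2.175] [0.478 0.469 0.487] [ 0.007 -0.42  -0.011]
0.29 [ 1.79  -0.007 -1.843] [0.392 0.348 0.344] [-0.013 -0.443 -0.038]
19.0583
```

The force is moving to the hook, but Fx is about +1.8 N, so the bar is resting on the tip-side slope of the V. I'll shift +x slowly until that disappears.

Run:
```python
from h import *
np.set_printoptions(precision=3,suppress=True)
for x in [.5395,.541,.5425,.544]:
    arm.line_to([x,-.0375,.290],velocity=.008); arm.pause(.15); f=F(16)[0]; print(x,f)
    if f[0]<.3: break
print(arm.read_time())
s=snapshot("side"); cv2.imwrite("pics/s5.png",s)
cv2.imwrite("pics/c5.png",cv2.convertScaleAbs(cv2.resize(s[130:280,240:380],(560,600),interpolation=cv2.INTER_CUBIC),alpha=1.3))
```

```text
0.5395 [-0.855  0.115 -1.523]
19.8667
```

View pics/c5.png

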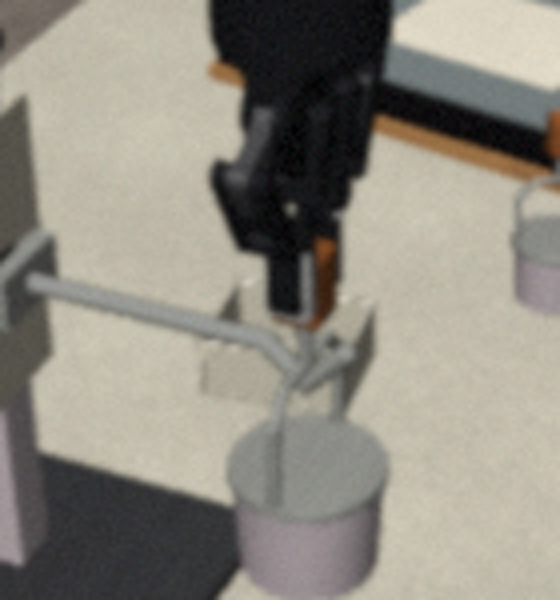

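The bar is seated in the V at crop (300,370), and Fx has overshot slightly, so the balance is at x≈0.539. I'll go on lowering to zero wrist load.

Run:
```python
from h import *
np.set_printoptions(precision=3,suppress=True)
x,z=.539,.290
for i in range(6):
    f=F(25)[0]; print(round(x,4),round(z,4),f,arm.read_wrist_torque(),round(arm.read_time(),2))
    if i and abs(f[2])<.12: break
    z=max(z+np.clip(f[2]/110*.9,-.012,.006),.262)
    arm.line_to([x,-.0375,z],velocity=.012); arm.pause(.3)
print(F(50))
```

```text
0.539 0.29 [-1.775 -0.131 -1.401] [ 0.004  0.571 -0.028] 20.33
0.539 0.2785 [-2.92   0.022 -0.152] [0.006 0.715 0.016] 22.16
0.539 0.2773 [-2.945 -0.047 -0.119] [ 0.063  0.705 -0.019] 23.12
(array([-2.747,  0.1  ,  0.022]), array([0.569, 0.562, 0.444]))
```

Run:
```python
from h import *
np.set_printoptions(precision=3,suppress=True)
x=.539;z=.2773
for i in range(7):
    x-=.0003
    arm.line_to([x,-.0375,z],velocity=.004); arm.pause(.2); f=F(20)[0]; print(round(x,4),f,round(arm.read_time(),2))
    if f[0]>-.35: break
print(F(50)[0],arm.read_wrist_torque())
```

```text
0.5387 [-1.811  0.229 -0.068] 24.74
0.5384 [-0.151 -0.013 -0.089] 25.52
[ 0.419  0.109 -0.152] [ 0.011 -0.258 -0.082]
```

Run:
```python
from h import *
np.set_printoptions(precision=3,suppress=True)
arm.line_to([.5384,-.0375,.2766],velocity=.005); arm.pause(.2)
arm.move_gripper(0,effort=20); arm.pause(.3)
print(F(30)[0],arm.read_opening(),arm.read_finger_force())
o=arm.read_opening()
for d in [.0,.01,.02,.03,.05,.08]:
    arm.move_gripper(o+d,effort=20); arm.pause(.2); print(d,arm.read_opening(),arm.read_finger_force(),arm.read_ft_force())
print(arm.read_time()); cv2.imwrite("pics/s6.png",snapshot("side"))
```

```text
[ 2.178 -0.051 -0.056] 0.27407671504923004 59.75910007953644
0.0 0.27349876124073436 31.979788541793823 [2.69  0.372 0.775]
0.01 0.28208196896226523 0.07163011003285646 [-0.132 -0.493  0.036]
0.02 0.29227517136098663 0.02611592353787273 [-0.102 -0.001  0.257]
0.03 0.3037379494370337 0.004809506790479645 [0.512 0.163 0.398]
0.05 0.322577035539073 0.0 [ 0.337  0.216 -0.612]
0.08 0.35451239014193714 0.0 [0.452 0.445 0.274]
30.475
```

Run:
```python
from h import *
arm.move_gripper(.7); print(arm.read_ft_force())
arm.line_to([.5384,-.0375,.40],velocity=.06); arm.pause(3)
a=snapshot("side"); arm.pause(.4); b=snapshot("side"); arm.pause(.35); c2=snapshot("side")
print(arm.read_time(),arm.read_ft_force())
g=lambda i:i[130:330,240:390].astype(int); print([np.abs(g(a)-g(i)).mean() for i in (b,c2)],[np.abs(a[300:,:200].astype(int)-i[300:,:200]).mean() for i in (b,c2)])
cv2.imwrite("pics/c7.png",cv2.convertScaleAbs(cv2.resize(b[130:330,240:390],(450,600),interpolation=cv2.INTER_CUBIC),alpha=1.3))
```

```text
[-0.58326836 -0.53275825  0.1768518 ]
37.025 [ 0.9769772   0.14841649 -1.02424638]
[np.float64(1.5838333333333334), np.float64(1.5927888888888888)] [np.float64(1.4968240740740741), np.float64(1.4892222222222222)]
```

View pics/c7.png

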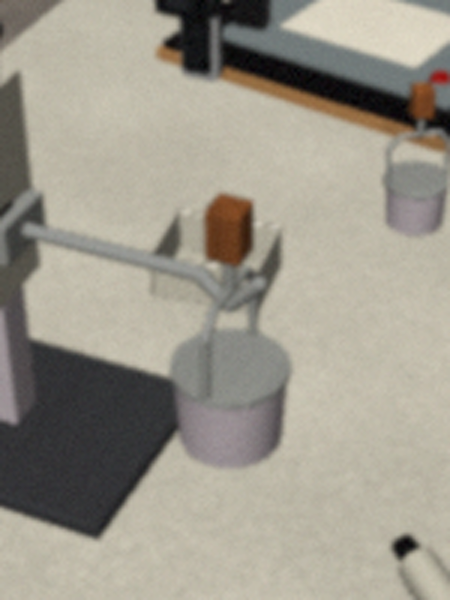

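The pail hangs upright with its bar in the V at crop (232,295). It is still, because the frame differences are at noise level, and the gripper is clear. I'll pause a little longer and hand in.

Run:
```python
from h import *
arm.pause(4); print(ticket.finish_job())
```

```text
the job is handed in; nothing more can be done
None
```

The job is handed in with the pail (about 0.57 kg) hanging upright and still from the hook, the gripper clear, and the jar, tube and tub not touched; the hand-in call returned no verdict.

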